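Open the pigment jar that matches the sample in the paper mould

TASK

The colour sample lying in the papermaking mould tells which pigment is next: carry the jar of that colour upright, with its cap still tight, into the square well of the wooden jar holder, fully home, so that the holder keeps it from turning. Then unscrew its cap anticlockwise, stop turning as soon as the thread lets go (not quite a quarter turn), and lift the cap straight off so that drips fall back into the jar. Finish while still holding the cap level just above the open mouth (no more than a few centimetres), with the jar left standing in the well, and leave the other jar and everything else where they are.

Things in the scene. Friction and masses are not known exactly. Their poses are not given: they have to be found in the camera images.
- jar_yellow: square clear jar of yellow pigment, 300 to 560 g without its cap, loose; body 62 x 62 x 77 mm high, then a white round neck (44 mm diameter), mouth 98 mm above the origin. Origin: centre of the underside; z up, x and y square to the sides. Starts on the bench, any yaw, cap tight. Screwed on, the cap's lower edge is 80 mm and its top 101 mm above the origin, 3 mm clear of the square shoulder
- jar_blue: square clear jar of blue pigment, 300 to 560 g without its cap, loose; body 62 x 62 x 77 mm high, then a white round neck (44 mm diameter), mouth 98 mm above the origin. Origin: centre of the underside; z up, x and y square to the sides. Starts on the bench, any yaw, cap tight. Screwed on, the cap's lower edge is 80 mm and its top 101 mm above the origin, 3 mm clear of the square shoulder
- cap_yellow: white screw cap, yellow dot on top, 60 mm diameter, 21 mm high, 35 g. Origin: centre of lower edge; black mark at its +x (along the jar's x while tight). Takes about 0.7 N m to start: grip 30 N or more. Turned anticlockwise (from above) relative to the jar it rises 2.6 mm, is free from 1.05 rad and meets a stop at 1.65 rad; then lifts off, clear of the neck 18 mm up. Unturned, it lifts the jar
- cap_blue: white screw cap, blue dot on top, 60 mm diameter, 21 mm high, 35 g. Origin: centre of lower edge; black mark at its +x (along the jar's x while tight). Takes about 0.7 N m to start: grip 30 N or more. Turned anticlockwise (from above) relative to the jar it rises 2.6 mm, is free from 1.05 rad and meets a stop at 1.65 rad; then lifts off, clear of the neck 18 mm up. Unturned, it lifts the jar
- jar_holder: light wooden block fixed to the bench, 106 x 106 mm and 36 mm high, plus a 10 mm high screw flange along two sides (150 mm in all along its y); origin: centre of the underside, z up, x and y parallel to the sides of the well
- holder_well (a point): centre of the floor of the holder's square well, 8 mm above the bench, axes as the holder's. The well is 67 mm square and 28 mm deep (its rim 36 mm above the bench, chamfered); the jar fits at any of four quarter turns
- mould: papermaking mould fixed on the bench: dark wooden frame with aluminium edging, 180 mm (its x) x 240 mm (its y), 24 mm high, mesh floor 10 mm above the bench, a light wooden rib divides it into two windows; origin: centre of the underside
- mould_window (a point): centre of the mesh in the window on the mould's +y side (143 x 95 mm), 10 mm above the bench; the sample that counts lies within 60 mm of this point, the other is on the drying board more than 250 mm away
- sample_yellow: yellow cast-paper sample, 64 x 64 x 8 mm, loose, lying flat in the mould or on the plywood drying board; origin: centre of its underside
- sample_blue: blue cast-paper sample, as the yellow one
- brush: flat brush lying on the bench, 200 mm long along its x; origin: its middle, on the bench
- beaker: white open beaker, 72 mm rim diameter, 95 mm high; origin: centre of its underside
- sprayer: green square spray bottle with a white trigger head, 56 mm wide, 157 mm high; origin: centre of its underside
- roller: hand roller lying on the bench: black rubber roll 38 mm thick and 100 mm long, wooden handle, 190 mm overall along its x; origin: near its middle, on the bench
Not all that is in view belongs to the job. What is shaped like the cap_blue but green or red is not meant.

How it is judged:
By the outcome, as a careful person would: the job done as asked, in the order asked, and still so for the second after the job is handed in, while the arm keeps its last pose, push and grip.
It also fails if it takes over 43 s, if anything falls off the work surface, if the arm or the gripper's body presses on something with over 40 N, if the wrist force passes 120 N, or if a joint passes its speed limit or range.

ROBOT

A 6-joint arm with a two-finger parallel gripper is mounted at the origin on the work surface. World frame = base frame: x ahead of the robot, y to its left, z up, the work surface at z = 0. Lengths are in m, angles in rad, forces in N, time in s.
With the tool pointing down it reaches from about 0.275 to 0.975 m from the base axis. Payload 8.4 kg.
Tool frame: the origin (TCP) lies where the fingers leave the gripper's body, on its centre line; the fingertips stand 88 mm ahead of it and the grasp point (between the pads) lies 69 mm ahead of it; z points along the fingers, y is the line along which they close (so a half turn about z gives the same grasp; the last joint's range is limited). The gripper opens to 92 mm and grips with 3 to 60 N. Pads are 20 mm wide; open, the fingers measure 128 mm over their backs; the gripper's body (75 mm by 189 mm) begins 69 mm behind the grasp point.
Start: joints at [-1.31, 0.353, 1.633, -0, 1.155, -0.002], TCP at [0.162, -0.604, 0.303] pointing down, gripper open.
Joint ranges: [-2.63, 2.63], [-0.92, 2.1], [0.06, 2.66], [-1.3, 4.44], [0, 2.69], [-3.02, 3.02]. Speed limits (rad/s): [2.22, 2.22, 2.79, 3.14, 3.14, 3.14].

INTERFACE

Orientations are given as [roll, pitch, yaw] about the fixed x, y, z axes, in that order (R = Rz(yaw) Ry(pitch) Rx(roll)).
In Python, from plant import manip, vision gives the robot as it stands. The module is installed in compiled form; this text tells all that it offers.
- The arm moves only by the tool play_rows, never from a script. Its argument "steps" is a list of rows, each a list of 7 numbers: the shift along the tool's x, y, z in units of 50 mm (1.0 is 50 mm), then the turn, a rotation vector about the tool's x, y, z in units of 5 degrees (1.0 is 5 degrees), then the opening, from 0 (shut) to 1 (fully open). In form: [[x, y, z, rx, ry, rz, hand], ...]. A call has 1 to 10 rows; each row is the pose to reach, as a shift and turn from the pose commanded when the call began, along the tool's axes at that moment; what a row does not reach only later rows make up. A row lasts 1/8 s, in which the tool goes at most 62.5 mm and 10.7 degrees, less where a joint would pass 70% of its speed; a pose out of reach is approached as far as the arm can. A call with a gripper value outside its range is refused whole. The fingers move at their own pace and stop on an object; "newtons" is the grip in N (left out, the last holds). Time passes only in rows, so rows that repeat a pose let the fingers close. It gives the time, the measured TCP pose, the force, the opening and the grip force at its end, in the units of the state.
- manip.get_obs(): the state, without advancing time (a new reading comes with each control period).
- vision.camera(name): name is "side" or "top" or "wrist"; returns (picture, depth): 384x512x3 uint8, red, green, blue; 384x512 float32, m along the optical axis (not along the pixel's ray), 0 where there is no reading.
- vision.camera_info(name): a dict with "intrinsics" (3x3 intrinsics, pixels), "eye" and "orientation" of the camera in the world. Camera axes: x right, y up, looking along -z (the intrinsics and any distortion apply to the point x, -y, -z); pixel columns grow to the right and rows downward; lengths in m; the calibration is good to about 2 mm. A picture is of the moment at which its call begins: read the wrist's pose just before it. camera_info takes no time and is no camera call; for the wrist camera it gives the pose at the moment of the call.
- manip.job_done(): hands the job in; it is judged then, once.
The state is a dict: "t": time; "q": joint angles; "qvel": joint speeds; "tau": joint torques, N m; "position": TCP position; "ee_rot": TCP orientation; "ft_force": force on the tool from outside, world axes, zero at the start; "moment": the same for the moment, N m; "width": finger opening in m; "finger_force": force on a finger pad.
Only numpy, scipy, OpenCV 4.12 (cv2) and the standard library are available. Lean on these libraries where they do the work, as an engineer would, in place of code of your own. Each camera call takes 0.05 s, during which the arm holds its last target. There are 200 camera calls.

## Working session

There is one attempt and no reset: what is moved stays moved. The work goes in short steps, Python scripts to look and compute and a tool call to move; the robot and the scene stay as the last step left them, time stands still between calls to the robot, and variables do not carry over. Pictures are saved under pics/ and viewed, at most 10 in all, crops included, and the job is handed in when it is done.

Besides the shell and the picture viewer there is one more tool, called after "Request:" by a JSON object that holds its "method" and its "body", one argument or row to a line. play_rows: Moves the arm, as the interface text tells. Its arguments: {"type":"object","properties":{"steps":{"type":"array","items":{"type":"array","items":{"type":"number"}}},"newtons":{"type":"number"}},"required":["steps"]}

```bash
mkdir -p pics; ls; cat > h.py <<'E'
import numpy as np, cv2
from plant import manip, vision
def world(name, d, info=None):
    i=info or vision.camera_info(name); K=np.array(i["intrinsics"]); 
    o=np.array(i["orientation"],float)
    from scipy.spatial.transform import Rotation as R
    M=o if o.shape==(3,3) else R.from_euler('xyz',o).as_matrix()
    v,u=np.mgrid[:d.shape[0],:d.shape[1]]
    P=np.stack([(u-K[0,2])/K[0,0]*d,-(v-K[1,2])/K[1,1]*d,-d],-1)
    W=P@M.T+np.array(i["eye"]); W[d==0]=np.nan
    return W
E
python3 - <<'E'
from h import *
for n in("top","side"):
    i=vision.camera_info(n);print(n,i)
    p,d=vision.camera(n);np.savez(f"{n}.npz",p=p,d=d)
    cv2.imwrite(f"pics/{n}1.png",cv2.resize(p[...,::-1],(800,600)))
print(manip.get_obs())
E
```

```text
pics
top {'intrinsics': array([[346.5527141 ,   0.        , 248.06901625],
       [  0.        , 346.5527141 , 194.34580528],
       [  0.        ,   0.        ,   1.        ]]), 'eye': array([ 0.45302159, -0.01867936,  1.03494061]), 'orientation': array([ 0.08215617, -0.00681701, -1.59767657])}
side {'intrinsics': array([[377.2967776 ,   0.        , 255.09919255],
       [  0.        , 377.2967776 , 192.20033231],
       [  0.        ,   0.        ,   1.        ]]), 'eye': array([ 0.36587665, -0.88783637,  0.74625792]), 'orientation': array([ 0.94016875,  0.01113019, -0.2252368 ])}
{'t': 0.1, 'q': array([-1.31040427e+00,  3.53587853e-01,  1.63403993e+00,  1.95757124e-05,
        1.15519738e+00, -2.38196948e-03]), 'qvel': array([ 0.00038662, -0.00128036, -0.00348387, -0.00039009,  0.00030761,
        0.00069504]), 'tau': array([-6.45252317e-05, -5.94903302e+01, -3.34931087e+01,  6.99132518e-02,
        1.84871868e-02, -1.69709358e-05]), 'position': array([ 0.16228154, -0.60322526,  0.30204159]), 'ee_rot': array([-3.14036019e+00, -2.08353164e-05,  2.62766104e-01]), 'ft_force': array([ 0.3200039 , -0.64995923, -0.48048926]), 'moment': array([0.00845771, 0.02142967, 0.02267024]), 'finger_force': 0.0, 'width': 0.09204313294120578}
```

View pics/top1.png

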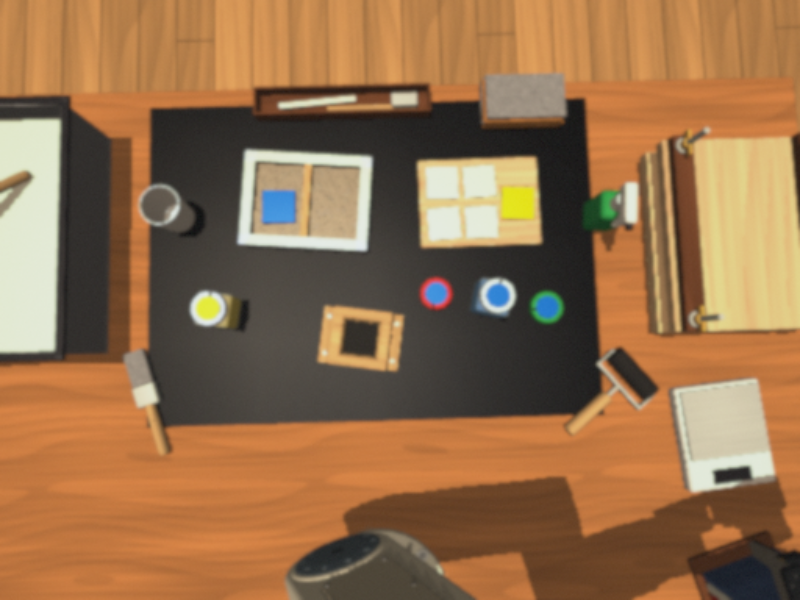

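View pics/side1.png

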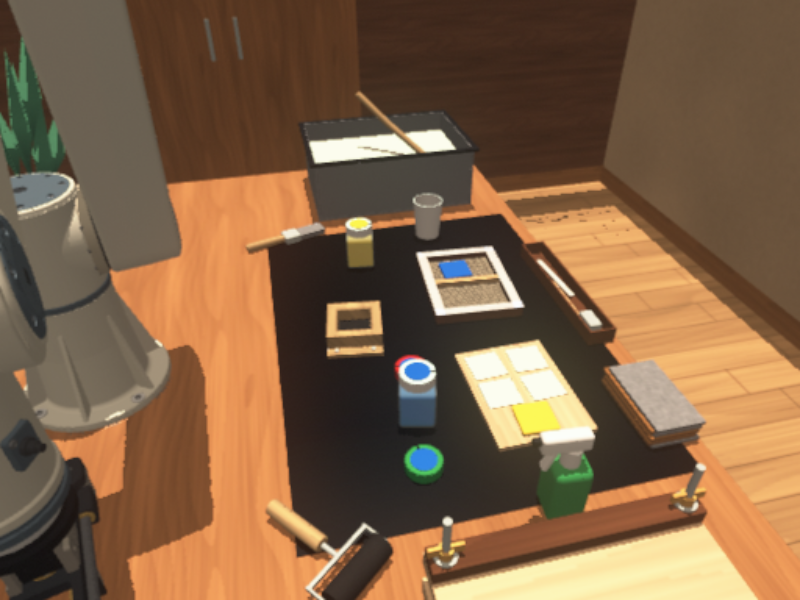

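The top view shows the blue sample in the mould at (279,207) and the yellow one on the board at (518,203), so blue is next. Possible cap_blue candidates in the top view:
- (436,293): red-rimmed, blue centre, lying flat on the bench. Decoy.
- (547,307): green-rimmed, lying flat. Decoy.
- (498,296): white cap with a blue dot, on the square blue jar. This is my choice.
- (208,308): the yellow jar.

The holder is at (360,338).

```bash
python3 - <<'E'
from h import *
from scipy.spatial.transform import Rotation as R
for n in("top","side"):
    z=np.load(n+".npz");W=world(n,z['d']);p=z['p'].astype(int)
    np.save(n+"W.npy",W)
    s=512/800
    for nm,(u,v) in (dict(red=(436,293),jar=(498,296),green=(547,307),yel=(208,308),hold=(360,338),sample=(279,207)) if n=="top" else dict(jarcap=(417,372),jarbody=(417,408),bench=(320,460))).items():
        print(n,nm,W[int(v*s),int(u*s)].round(4))
    x,y,zz=W[...,0],W[...,1],W[...,2]
    jc=(abs(x-.43)<.09)&(abs(y+.21)<.07)
    print("zs",np.histogram(zz[jc],bins=np.arange(-.01,.13,.01))[0])
# holder top
for n in("top","side"):
    W=np.load(n+"W.npy");m=(abs(W[...,2]-.036)<.007)&(abs(W[...,0]-.37)<.12)&(abs(W[...,1]-.055)<.12)
    P=W[m];print(n,"holder",len(P),P.min(0),P.max(0),cv2.minAreaRect((P[:,:2]*1000).astype(np.float32)))
p=np.load("top.npz")['p'];q=np.load("side.npz")['p']
a=cv2.resize(p[165:250,190:370,::-1],None,fx=4.4,fy=4.4,interpolation=cv2.INTER_CUBIC)[:,:790]
cv2.imwrite("pics/crop2.png",a)
E
```

```text
top red [ 0.5557 -0.1195  0.02  ]
top jar [ 0.5392 -0.2169  0.1019]
top green [ 0.5235 -0.3272  0.0214]
top yel [0.5304 0.2822 0.1042]
top hold [0.4745 0.0271 0.0105]
top sample [0.7292 0.1766 0.016 ]
zs [ 603 2165    7    6    7    9    6    9   46    6   13   32    0    0]
side jarcap [ 0.5395 -0.2192  0.1009]
side jarbody [ 0.5331 -0.2457  0.0479]
side bench [ 0.3697 -0.2721 -0.0007]
zs [1520 1240   17   17   16   16   16   21   42   12   23    7    0    0]
top holder 496 [ 0.41557584 -0.02914021  0.02937005] [0.4899481  0.08403058 0.04267783] ((458.9402160644531, 26.53067398071289), (105.6651382446289, 76.49391174316406), 81.92091369628906)
side holder 304 [ 0.41715589 -0.03059065  0.02915313] [0.48996871 0.08503164 0.03900409] ((458.93505859375, 28.32312774658203), (113.40746307373047, 71.44702911376953), 83.03778076171875)
```

View pics/crop2.png

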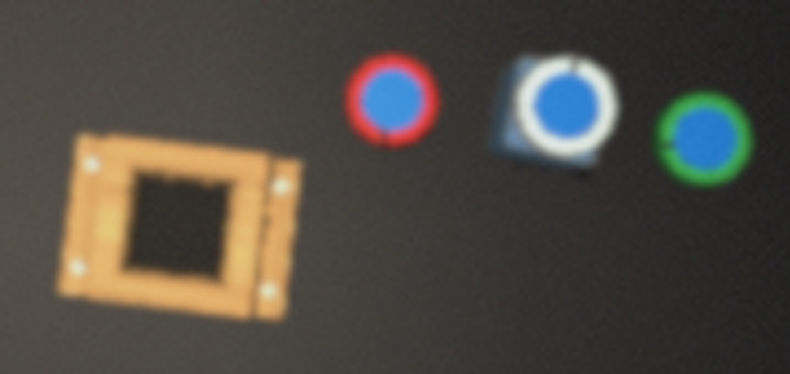

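The crop confirms the choice: white cap with a blue dot on the square blue body, with the mark at about (574,65). The flat decoys have red and green rims. Next I plan an observation pose above the jar.

```bash
cat >> h.py <<'E'
from scipy.spatial.transform import Rotation as R
def row(pos,yaw,base=None):
    """row (units) to bring the TCP to pos, pointing down with yaw"""
    o=manip.get_obs(); p=o["position"]; A=R.from_euler('xyz',o["ee_rot"])
    B=R.from_euler('xyz',[np.pi,0,yaw])
    return np.r_[A.inv().apply(np.array(pos)-p)/.05, (A.inv()*B).as_rotvec(degrees=True)/5].round(3)
E
python3 - <<'E'
from h import *
i=vision.camera_info("wrist");o=manip.get_obs();A=R.from_euler('xyz',o["ee_rot"])
print(A.inv().apply(i["eye"]-o["position"]),(A.inv()*R.from_euler('xyz',i["orientation"])).as_matrix().round(3),i["intrinsics"])
from h import row
print(row([.50,-.20,.30],1.45))
E
```

```text
[ 0.08405527 -0.00035992 -0.08139179] [[ 0.     0.955  0.296]
 [ 1.     0.    -0.001]
 [-0.001  0.296 -0.955]] [[330.09517961   0.         257.00154926]
 [  0.         330.09517961 187.86846616]
 [  0.           0.           1.        ]]
[ 8.6170e+00 -6.0330e+00  4.8000e-02 -1.2000e-02 -9.0000e-03 -1.3605e+01]
```

```bash
python3 - <<'E'
from h import *
print(row([.53,-.217,.31],1.45))
E
```

```text
[ 9.1080e+00 -5.5490e+00 -1.5200e-01 -1.2000e-02 -9.0000e-03 -1.3605e+01]
```

Request:
{"method": "play_rows", "body": {
  "steps": [
    [9.1, -5.5, -0.1, 0, 0, -13.6, 1],
    [9.1, -5.5, -0.1, 0, 0, -13.6, 1],
    [9.1, -5.5, -0.1, 0, 0, -13.6, 1],
    [9.1, -5.5, -0.1, 0, 0, -13.6, 1],
    [9.1, -5.5, -0.1, 0, 0, -13.6, 1],
    [9.1, -5.5, -0.1, 0, 0, -13.6, 1],
    [9.1, -5.5, -0.1, 0, 0, -13.6, 1],
    [9.1, -5.5, -0.1, 0, 0, -13.6, 1],
    [9.1, -5.5, -0.1, 0, 0, -13.6, 1],
    [9.1, -5.5, -0.1, 0, 0, -13.6, 1]
  ]
}}

```text
t: 1.35
position: [0.5313, -0.2181, 0.3073]
ee_rot: [-3.141, -0.0, 1.453]
ft_force: [-0.2, 0.6, -0.8]
width: 0.0919
finger_force: 0.0
```

Request:
{"method": "play_rows", "body": {
  "steps": [
    [0, 0, 0, 0, 0, 0, 1],
    [0, 0, 0, 0, 0, 0, 1],
    [0, 0, 0, 0, 0, 0, 1]
  ]
}}

```text
t: 1.72
position: [0.5297, -0.2206, 0.3077]
ee_rot: [-3.142, 0.0, 1.448]
ft_force: [-0.4, 0.2, 0.4]
width: 0.0922
finger_force: 0.0
```

```bash
python3 - <<'E'
from h import *
o=manip.get_obs();print(o["position"],o["ee_rot"],o["q"].round(2))
i=vision.camera_info("wrist");p,d=vision.camera("wrist")
W=world("wrist",d,i);np.savez("w1.npz",p=p,d=d,W=W)
cv2.imwrite("pics/w1.png",cv2.resize(p[...,::-1],(800,600)))
x,y,z=W[...,0],W[...,1],W[...,2]
for lo,hi in((.015,.025),(.06,.074),(.074,.079),(.099,.105)):
    m=(z>lo)&(z<hi)&(abs(x-.54)<.09)&(abs(y+.22)<.09);P=W[m]
    print(lo,len(P),cv2.minAreaRect((P[:,:2]*1000).astype(np.float32)) if len(P) else '', np.median(P,0))
print(np.histogram(z,bins=np.arange(-.01,.12,.01))[0])
E
```

```text
[ 0.5296961  -0.22064439  0.30774175] [-3.14154319e+00  7.83088819e-05  1.44816969e+00] [-0.4   0.27  1.74 -0.    1.13 -0.27]
0.015 1025 ((543.3096923828125, -220.27725219726562), (187.45623779296875, 58.8661994934082), 82.80413055419922) [ 0.54619436 -0.14218749  0.02000032]
0.06 340 ((541.8960571289062, -217.23622131347656), (61.56498718261719, 61.82747268676758), 76.51725006103516) [ 0.54122863 -0.19022693  0.07173632]
0.074 441 ((541.6884765625, -217.36268615722656), (59.107582092285156, 59.258453369140625), 76.44038391113281) [ 0.53559785 -0.19435686  0.0755097 ]
0.099 3051 ((542.0617065429688, -217.4254913330078), (58.4957389831543, 58.27261734008789), 66.36075592041016) [ 0.54183856 -0.21647695  0.10076341]
[58151 66099 20206  4021  1712  1199    89    81   700    86   753  2515]
```

View pics/w1.png

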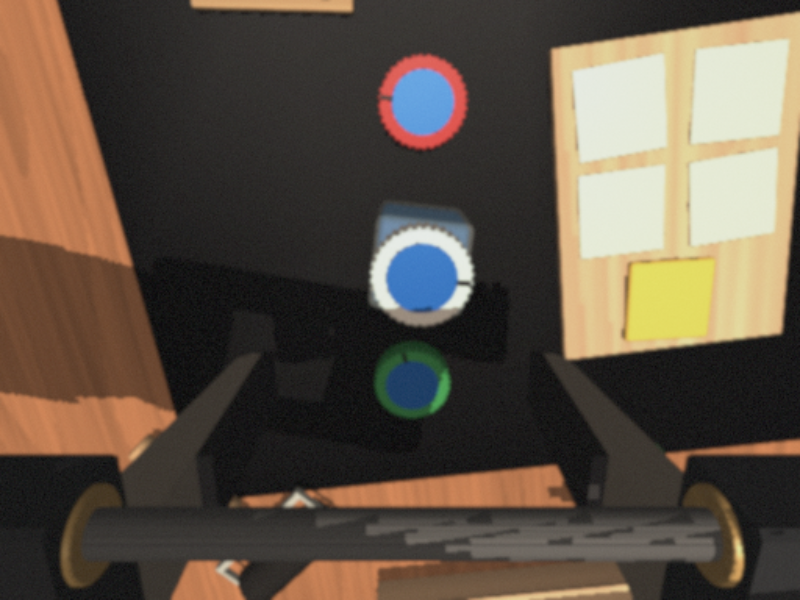

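The wrist view shows the jar cap at (421,275) with its mark to the right at (463,283). The red decoy is at (422,100) and the green at (413,380), and the fingers can straddle the jar along x.

```bash
python3 - <<'E'
from h import *
y=np.deg2rad(76.5)
print(row([.542,-.2173,.25],y),row([.542,-.2173,.121],y))
E
```

```text
[ 9.400e-02  2.350e-01  1.155e+00 -0.000e+00  1.000e-03  1.296e+00] [ 9.500e-02  2.350e-01  3.735e+00 -0.000e+00  1.000e-03  1.296e+00]
```

Request:
{"method": "play_rows", "body": {
  "steps": [
    [0.09, 0.235, 1.0, 0, 0, 1.3, 1],
    [0.09, 0.235, 1.6, 0, 0, 1.3, 1],
    [0.09, 0.235, 2.2, 0, 0, 1.3, 1],
    [0.09, 0.235, 2.8, 0, 0, 1.3, 1],
    [0.09, 0.235, 3.3, 0, 0, 1.3, 1],
    [0.09, 0.235, 3.73, 0, 0, 1.3, 1],
    [0.09, 0.235, 3.73, 0, 0, 1.3, 1],
    [0.09, 0.235, 3.73, 0, 0, 1.3, 1],
    [0.09, 0.235, 3.73, 0, 0, 1.3, 1]
  ]
}}

```text
t: 2.9
position: [0.5431, -0.2171, 0.1223]
ee_rot: [3.14, 0.0, 1.336]
ft_force: [-0.2, -0.0, -0.9]
width: 0.0919
finger_force: 0.0
```

Request:
{"method": "play_rows", "body": {
  "steps": [
    [0, 0, 0, 0, 0, 0, 0.5],
    [0, 0, 0, 0, 0, 0, 0.5],
    [0, 0, 0, 0, 0, 0, 0.5],
    [0, 0, 0, 0, 0, 0, 0.5],
    [0, 0, 0, 0, 0, 0, 0.5],
    [0, 0, 0, 0, 0, 0, 0.5],
    [0, 0, -0.1, 0, 0, 0, 0.5],
    [0, 0, -0.3, 0, 0, 0, 0.5]
  ],
  "newtons": 35
}}

```text
t: 3.9
position: [0.5421, -0.2165, 0.1359]
ee_rot: [-3.14, -0.0, 1.336]
ft_force: [0.9, -0.5, -5.0]
width: 0.0619
finger_force: 35.0
```

```bash
cat > hold.py <<'E'
from h import *
def fit(W,tag,zs=(.032,.040)):
    z=W[...,2];m=(z>zs[0])&(z<zs[1])&(abs(W[...,0]-.47)<.1)&(abs(W[...,1]-.028)<.09)
    m=cv2.morphologyEx(m.astype(np.uint8),cv2.MORPH_OPEN,np.ones((2,2)))>0
    P=(W[m][:,:2]*1000).astype(np.float32)
    print(tag,len(P),np.median(W[m][:,2]),cv2.minAreaRect(P))
    # well: bench-level-ish points inside
    w=(z<.025)&(z>.0)&(abs(W[...,0]-.475)<.035)&(abs(W[...,1]-.028)<.035)
    Q=(W[w][:,:2]*1000).astype(np.float32)
    if len(Q)>20: print(" well",len(Q),cv2.minAreaRect(Q))
E
python3 - <<'E'
from hold import *
for n in("top","side"): fit(np.load(n+"W.npy"),n)
E
```

```text
top 760 nan ((nan, nan), (0.0, 0.0), 0.0)
 well 499 ((473.730712890625, 24.8155574798584), (66.50828552246094, 66.98211669921875), 81.86333465576172)
side 449 nan ((511.9578552246094, 18.559417724609375), (182.2081298828125, 81.4319839477539), 46.53654861450195)
 well 216 ((476.25469970703125, 41.603736877441406), (42.474063873291016, 67.14881134033203), 89.26289367675781)
```

```bash
python3 - <<'E'
from h import *
y=np.deg2rad(82)
print(row([.474,-.11,.30],y))
E
```

```text
[ 1.757e+00 -1.824e+00 -3.279e+00 -1.500e-02 -3.000e-03 -1.088e+00]
```

Request:
{"method": "play_rows", "body": {
  "steps": [
    [0, 0, -0.9, 0, 0, 0, 0.5],
    [0.2, -0.2, -1.8, 0, 0, 0, 0.5],
    [0.6, -0.6, -2.6, 0, 0, -0.5, 0.5],
    [1.2, -1.2, -3.3, 0, 0, -1.0, 0.5],
    [1.75, -1.8, -3.3, 0, 0, -1.1, 0.5],
    [1.75, -1.8, -3.3, 0, 0, -1.1, 0.5],
    [1.75, -1.8, -3.3, 0, 0, -1.1, 0.5],
    [1.75, -1.8, -3.3, 0, 0, -1.1, 0.5]
  ]
}}

```text
t: 4.9
position: [0.4758, -0.1113, 0.3011]
ee_rot: [3.142, 0.0, 1.432]
ft_force: [-0.6, -0.1, -3.3]
width: 0.0618
finger_force: 35.0
```

```bash
python3 - <<'E'
from hold import *
o=manip.get_obs();print(o["position"],o["ee_rot"],o["width"],o["ft_force"])
i=vision.camera_info("wrist");p,d=vision.camera("wrist");o=manip.get_obs()
W=world("wrist",d,i);np.nan_to_num(W,copy=False,nan=9)
np.savez("w2.npz",p=p,d=d,W=W)
fit(W,"wrist")
w2,d2=vision.camera("top");T=world("top",d2);np.nan_to_num(T,copy=False,nan=9);fit(T,"top")
# held jar cap
for lo,hi in((.225,.235),(.25,.265),(.27,.29)):
  m=(W[...,2]>lo)&(W[...,2]<hi)&(abs(W[...,0]-.474)<.05)&(abs(W[...,1]+.11)<.05);P=W[m]
  if len(P)>50: print(lo,len(P),np.median(P,0),cv2.minAreaRect((P[:,:2]*1000).astype(np.float32)))
cv2.imwrite("pics/w2.png",cv2.resize(p[...,::-1],(800,600)))
E
```

```text
[ 0.47578097 -0.11130587  0.30108571] [3.14152544e+00 1.48620734e-04 1.43157955e+00] 0.06181469887786696 [-0.60382335 -0.14898687 -3.34830853]
wrist 4884 0.03511028483224793 ((4691.0908203125, 4503.7783203125), (12454.4345703125, 133.4375), 46.832523345947266)
 well 4335 ((475.683837890625, 25.337955474853516), (63.089149475097656, 67.35240173339844), 82.12027740478516)
top 759 0.03635936585466315 ((4683.7822265625, 4509.79736328125), (12455.720703125, 147.10986328125), 46.80849075317383)
 well 500 ((473.736083984375, 24.899465560913086), (66.79056549072266, 66.88946533203125), 81.81546783447266)
0.225 1055 [ 0.48017441 -0.08314377  0.23029582] ((478.56915283203125, -91.65520477294922), (21.384174346923828, 89.18467712402344), 82.14156341552734)
0.25 5695 [ 0.47964649 -0.08878368  0.25544557] ((477.78076171875, -95.29629516601562), (28.777751922607422, 94.80235290527344), 81.71728515625)
0.27 16195 [ 0.47681306 -0.10121357  0.28031474] ((471.22283935546875, -109.39749908447266), (60.092769622802734, 87.5904769897461), 58.33696365356445)
```

View pics/w2.png

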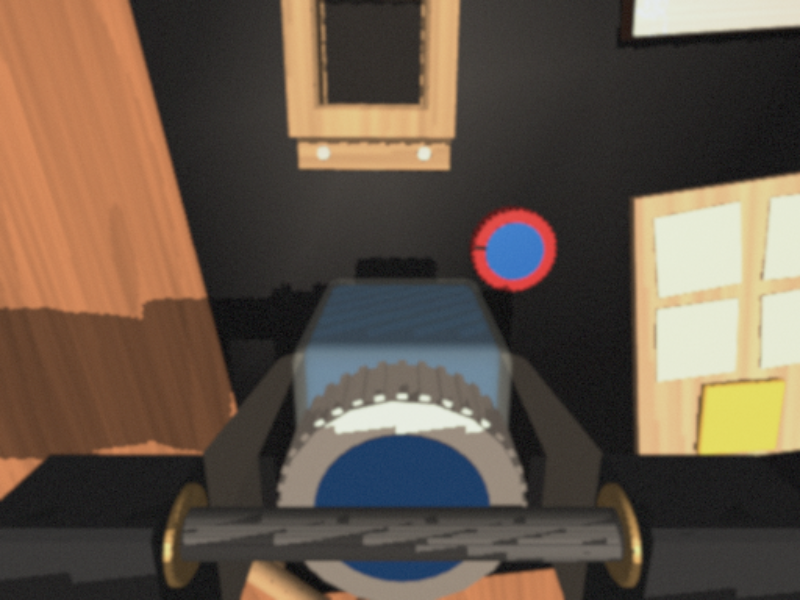

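The wrist view shows the jar held upright, with its shoulder at row 350. The holder's well is at the top, (320–425, 0–105), and cut off by the frame, so I move 50 mm closer and measure again.

Request:
{"method": "play_rows", "body": {
  "steps": [
    [1.0, 0, 0, 0, 0, 0, 0.5],
    [1.0, 0, 0, 0, 0, 0, 0.5],
    [1.0, 0, 0, 0, 0, 0, 0.5],
    [1.0, 0, 0, 0, 0, 0, 0.5]
  ]
}}

```text
t: 5.5
position: [0.4822, -0.062, 0.3011]
ee_rot: [-3.141, 0.0, 1.431]
ft_force: [-0.2, 1.1, -4.7]
width: 0.0618
finger_force: 35.0
```

```bash
python3 - <<'E'
from h import *
o=manip.get_obs();print(o["position"],o["ee_rot"])
i=vision.camera_info("wrist");p,d=vision.camera("wrist");o=manip.get_obs()
W=world("wrist",d,i);np.nan_to_num(W,copy=False,nan=9)
np.savez("w3.npz",p=p,d=d,W=W,o=np.r_[o["position"],o["ee_rot"]])
z=W[...,2]
def rect(m,t):
    n,l,s,_=cv2.connectedComponentsWithStats(m.astype(np.uint8)); k=1+np.argmax(s[1:,4]); P=(W[l==k][:,:2]*1000).astype(np.float32)
    print(t,s[k],np.median(z[l==k]),cv2.minAreaRect(P)); return l==k
near=(abs(W[...,0]-.47)<.1)&(abs(W[...,1]-.028)<.12)
r=rect((z>.030)&(z<.042)&near,"rim")
# well hole in the image = fill minus rim; project hole boundary onto rim plane: use rim pixels adjacent to the hole
c,h=cv2.findContours(r.astype(np.uint8),cv2.RETR_CCOMP,cv2.CHAIN_APPROX_NONE)
for k in range(len(c)):
    if h[0][k][3]>=0 and len(c[k])>60:
        pts=c[k][:,0];Q=W[pts[:,1],pts[:,0]];print("hole",len(Q),np.median(Q[:,2]),cv2.minAreaRect((Q[:,:2]*1000).astype(np.float32)))
rect((z>.0)&(z<.025)&(abs(W[...,0]-.475)<.045)&(abs(W[...,1]-.028)<.045)&~r,"floor")
# jar shoulder plane
zt=o["position"][2]
print(zt)
s=(abs(z-(zt-.122+.077))<.004)&(abs(W[...,0]-o["position"][0])<.05)&(abs(W[...,1]-o["position"][1])<.06)
P=W[s];A=R.from_euler('xyz',o["ee_rot"]);L=A.inv().apply(P-o["position"]);print(len(L),np.percentile(L,[1,50,99],axis=0))
s=(z<zt-.122+.07)&(z>zt-.115)&(abs(W[...,0]-o["position"][0])<.025)&(abs(W[...,1]-o["position"][1])<.05)
L=A.inv().apply(W[s]-o["position"]);print("front face",len(L),np.percentile(L,[5,50,95],axis=0))
E
```

```text
[ 0.48222407 -0.06195785  0.30105223] [-3.14136403e+00  2.63919966e-04  1.43144299e+00]
rim [ 183   25  111  112 7200] 0.03516148039688688 ((475.80120849609375, 25.971881866455078), (106.27593231201172, 106.4180908203125), 81.8917007446289)
hole 271 0.03244826994260913 ((475.8987731933594, 25.146780014038086), (69.43125915527344, 68.54120635986328), 81.92972564697266)
floor [ 206   49   67   68 4401] 0.008012458604888806 ((475.7464599609375, 25.777772903442383), (67.41050720214844, 67.34500122070312), 81.70706176757812)
0.30108159974773974
3779 [[ 0.00416228 -0.04443888  0.0412857 ]
 [ 0.02354901  0.00021944  0.04586113]
 [ 0.0293112   0.04488888  0.04888693]]
front face 3762 [[ 0.02926176 -0.02594411  0.05398501]
 [ 0.0298102  -0.00353497  0.07553821]
 [ 0.03016168  0.01856238  0.11002915]]
```

```bash
python3 - <<'E'
from h import *
print(row([.476,.027,.18],np.deg2rad(81.8)))
E
```

```text
[ 1.745e+00 -3.690e-01  2.421e+00 -3.000e-03  2.000e-03  4.100e-02]
```

Request:
{"method": "play_rows", "body": {
  "steps": [
    [0.9, -0.2, 0, 0, 0, 0.04, 0.5],
    [1.745, -0.37, 0.4, 0, 0, 0.04, 0.5],
    [1.745, -0.37, 1.2, 0, 0, 0.04, 0.5],
    [1.745, -0.37, 1.9, 0, 0, 0.04, 0.5],
    [1.745, -0.37, 2.42, 0, 0, 0.04, 0.5],
    [1.745, -0.37, 2.42, 0, 0, 0.04, 0.5],
    [1.745, -0.37, 2.42, 0, 0, 0.04, 0.5]
  ]
}}

```text
t: 6.42
position: [0.4766, 0.0275, 0.1811]
ee_rot: [3.141, -0.0, 1.428]
ft_force: [0.7, 0.4, -3.7]
width: 0.0617
finger_force: 35.0
```

```bash
python3 - <<'E'
from h import *
print(row([.476,.027,.18],np.deg2rad(81.8)),row([.476,.027,.13],np.deg2rad(81.8)),manip.get_obs()["ft_force"])
E
```

```text
[-0.011 -0.011  0.021  0.012 -0.002  0.004] [-0.011 -0.012  1.021  0.012 -0.002  0.004] [ 0.72365941  0.40828196 -3.70086561]
```

Rim contact would come at about TCP z 0.158, so I descend slowly to 0.150 and check the force there.

Request:
{"method": "play_rows", "body": {
  "steps": [
    [-0.01, -0.01, 0.2, 0, 0, 0, 0.5],
    [-0.01, -0.01, 0.4, 0, 0, 0, 0.5],
    [-0.01, -0.01, 0.5, 0, 0, 0, 0.5],
    [-0.01, -0.01, 0.58, 0, 0, 0, 0.5],
    [-0.01, -0.01, 0.62, 0, 0, 0, 0.5],
    [-0.01, -0.01, 0.62, 0, 0, 0, 0.5]
  ]
}}

```text
t: 7.18
position: [0.4754, 0.0274, 0.1491]
ee_rot: [-3.141, 0.0, 1.429]
ft_force: [0.1, 0.3, -3.3]
width: 0.062
finger_force: 35.0
```

It entered without contact. Continuing to the floor at TCP z of about 0.130.

Request:
{"method": "play_rows", "body": {
  "steps": [
    [0, 0, 0.15, 0, 0, 0, 0.5],
    [0, 0, 0.28, 0, 0, 0, 0.5],
    [0, 0, 0.34, 0, 0, 0, 0.5],
    [0, 0, 0.38, 0, 0, 0, 0.5],
    [0, 0, 0.39, 0, 0, 0, 0.5],
    [0, 0, 0.39, 0, 0, 0, 0.5]
  ]
}}

```text
t: 7.92
position: [0.4755, 0.0273, 0.1298]
ee_rot: [3.141, -0.0, 1.429]
ft_force: [0.3, 0.5, -3.3]
width: 0.0618
finger_force: 35.0
```

Request:
{"method": "play_rows", "body": {
  "steps": [
    [0, 0, 0.02, 0, 0, 0, 0.5],
    [0, 0, 0.03, 0, 0, 0, 0.5],
    [0, 0, 0.04, 0, 0, 0, 0.5],
    [0, 0, 0.04, 0, 0, 0, 0.5]
  ]
}}

```text
t: 8.43
position: [0.4756, 0.0274, 0.1292]
ee_rot: [3.141, -0.0, 1.429]
ft_force: [-5.5, 0.8, 19.8]
width: 0.0618
finger_force: 35.0
```

Request:
{"method": "play_rows", "body": {
  "steps": [
    [0, 0, -0.02, 0, 0, 0, 0.7],
    [0, 0, -0.02, 0, 0, 0, 1],
    [0, 0, -0.02, 0, 0, 0, 1],
    [0, 0, -0.02, 0, 0, 0, 1],
    [0, 0, -0.4, 0, 0, 0, 1],
    [0, 0, -1.2, 0, 0, 0, 1],
    [0, 0, -2.2, 0, 0, 0, 1],
    [0, 0, -3.0, 0, 0, 0, 1],
    [0, 0, -3.0, 0, 0, 0, 1],
    [0, 0, -3.0, 0, 0, 0, 1]
  ]
}}

```text
t: 9.68
position: [0.475, 0.0273, 0.277]
ee_rot: [-3.141, 0.0, 1.429]
ft_force: [0.6, 0.4, 0.8]
width: 0.0922
finger_force: 0.0
```

```bash
python3 - <<'E'
from h import *
o=manip.get_obs();print(o["position"],o["ee_rot"],o["width"],o["q"].round(2))
i=vision.camera_info("wrist");p,d=vision.camera("wrist")
W=world("wrist",d,i);np.nan_to_num(W,copy=False,nan=9);z=W[...,2]
near=(abs(W[...,0]-.475)<.045)&(abs(W[...,1]-.026)<.045)
for n,(a,b) in dict(cap=(.105,.114),sh=(.080,.088)).items():
    m=near&(z>a)&(z<b);P=(W[m][:,:2]*1000).astype(np.float32)
    print(n,m.sum(),np.median(z[m]),cv2.minEnclosingCircle(P),cv2.minAreaRect(P))
m=near&(z>.105);print("cap plane z pct",np.percentile(z[m&(z<.12)],[5,50,95]))
P=W[m&(z<.12)];c=np.linalg.lstsq(np.c_[P[:,:2],np.ones(len(P))],P[:,2],rcond=None)[0];print("tilt",c[:2])
cv2.imwrite("pics/w4.png",cv2.resize(p[...,::-1],(800,600)))
print(row([.4755,.0262,.1775],1.429))
E
```

```text
[0.47498151 0.02732792 0.2770488 ] [-3.14095951e+00  1.16813234e-04  1.42867228e+00] 0.09218352315695294 [0.05 0.15 1.97 0.   1.02 0.2 ]
cap 4019 0.1087695817414066 ((476.0490417480469, 26.232215881347656), 30.356420516967773) ((475.4669494628906, 26.24122428894043), (59.52433395385742, 59.64523696899414), 37.06171798706055)
sh 729 0.08301199667208464 ((475.7774963378906, 26.279993057250977), 40.29606628417969) ((475.6842041015625, 27.644485473632812), (59.94499969482422, 61.16644287109375), 81.23832702636719)
cap plane z pct [0.10715814 0.10876958 0.1100332 ]
tilt [ 0.00081926 -0.00734075]
[-0.019  0.022  1.981 -0.021  0.004 -0.004]
```

View pics/w4.png

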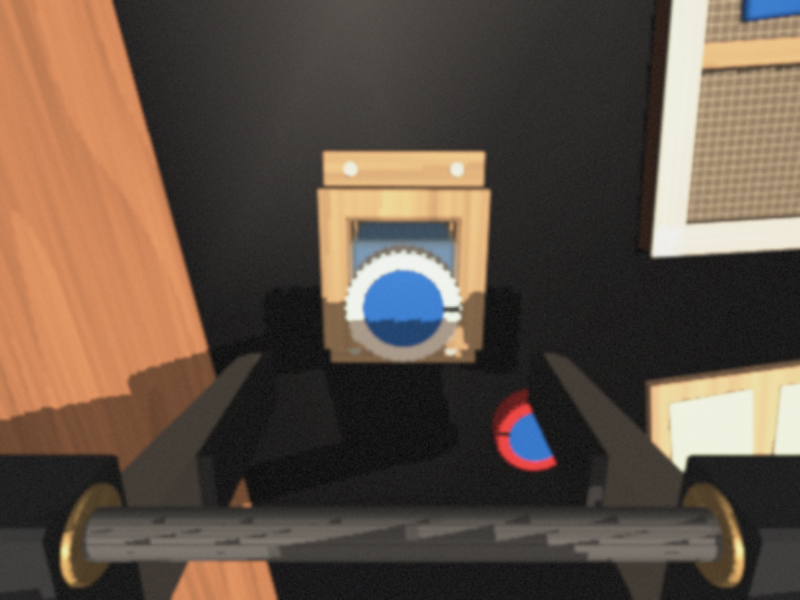

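The jar is fully home: its cap top is at 0.1088 against 0.109 expected, and it stands level. The mark is at the right, (452,310). Next I grip the cap.

Request:
{"method": "play_rows", "body": {
  "steps": [
    [-0.02, 0.02, 0.6, 0, 0, 0, 1],
    [-0.02, 0.02, 1.2, 0, 0, 0, 1],
    [-0.02, 0.02, 1.7, 0, 0, 0, 1],
    [-0.02, 0.02, 1.97, 0, 0, 0, 1],
    [-0.02, 0.02, 1.97, 0, 0, 0, 1],
    [-0.02, 0.02, 1.97, 0, 0, 0, 1]
  ]
}}

```text
t: 10.48
position: [0.4766, 0.0263, 0.1796]
ee_rot: [3.141, -0.0, 1.429]
ft_force: [0.4, -0.7, -0.3]
width: 0.0917
finger_force: 0.0
```

Request:
{"method": "play_rows", "body": {
  "steps": [
    [0, 0, 0, 0, 0, 0, 0.45],
    [0, 0, 0, 0, 0, 0, 0.45],
    [0, 0, 0, 0, 0, 0, 0.45],
    [0, 0, 0, 0, 0, 0, 0.45],
    [0, 0, 0, 0, 0, 0, 0.45],
    [0, 0, 0, 0, 0, 0, 0.45]
  ],
  "newtons": 50
}}

```text
t: 11.22
position: [0.4761, 0.0263, 0.1793]
ee_rot: [-3.141, -0.0, 1.429]
ft_force: [-3.6, 1.8, 5.7]
width: 0.0594
finger_force: 50.0
```

Request:
{"method": "play_rows", "body": {
  "steps": [
    [0, 0, 0, 0, 0, -1, 0.45],
    [0, 0, -0.005, 0, 0, -2.4, 0.45],
    [0, 0, -0.01, 0, 0, -3.8, 0.45],
    [0, 0, -0.016, 0, 0, -5.2, 0.45],
    [0, 0, -0.022, 0, 0, -6.6, 0.45],
    [0, 0, -0.028, 0, 0, -8, 0.45],
    [0, 0, -0.034, 0, 0, -9.4, 0.45],
    [0, 0, -0.04, 0, 0, -10.8, 0.45],
    [0, 0, -0.046, 0, 0, -12.2, 0.45],
    [0, 0, -0.046, 0, 0, -12.2, 0.45]
  ]
}}

```text
t: 12.48
position: [0.4762, 0.0262, 0.1813]
ee_rot: [-3.141, -0.0, 2.493]
ft_force: [-0.3, -0.6, -0.4]
width: 0.0595
finger_force: 50.0
```

```bash
python3 - <<'E'
from h import *
o=manip.get_obs();print(o["position"],o["ee_rot"],o["width"],o["q"].round(2),o["ft_force"],o["moment"],"turned",np.rad2deg(o["ee_rot"][2]-1.429))
i=vision.camera_info("wrist");p,d=vision.camera("wrist")
W=world("wrist",d,i);np.nan_to_num(W,copy=False,nan=9);z=W[...,2]
np.savez("w5.npz",p=p,W=W)
m=(abs(W[...,0]-.475)<.045)&(abs(W[...,1]-.026)<.045)&(z>.075)&(z<.088)
P=(W[m][:,:2]*1000).astype(np.float32);print(len(P), cv2.minAreaRect(P) if len(P)>20 else 0)
cv2.imwrite("pics/w5.png",cv2.resize(p[...,::-1],(800,600)))
E
```

```text
[0.47615508 0.02615624 0.18128643] [-3.14130582e+00 -1.03874648e-04  2.49267570e+00] 0.05949253737823882 [ 0.05  0.29  2.05 -0.    0.8  -0.87] [-0.26774349 -0.56044198 -0.44244434] [-0.10803185 -0.00884255 -0.01483899] turned 60.94412814928539
2051 ((456.3810729980469, 37.207794189453125), (74.91416931152344, 37.89927673339844), 51.81206512451172)
```

View pics/w5.png

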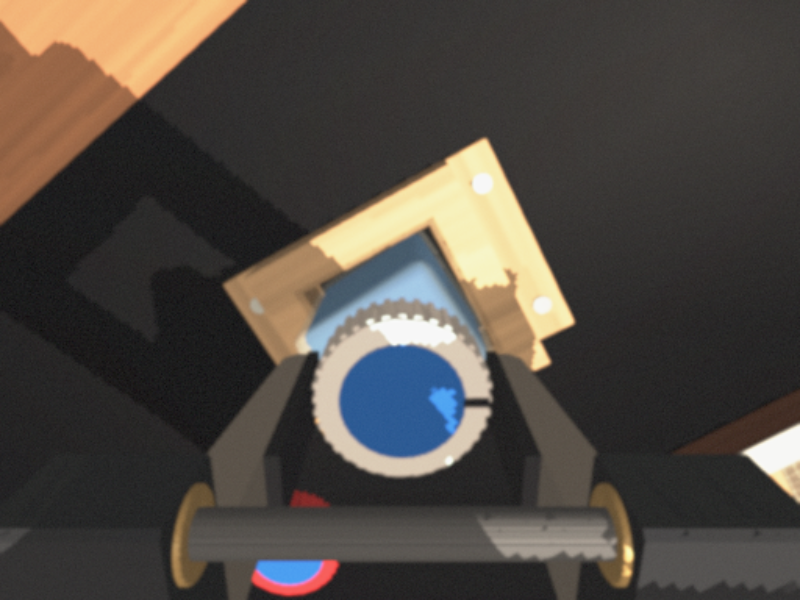

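The wrist view shows the mark still at the right, (477,403), so there was no slip in the grip. The jar has taken up about 4° of slack in the well, leaving a relative turn of about 57°. I add 9° and then lift slightly to test.

Request:
{"method": "play_rows", "body": {
  "steps": [
    [0, 0, -0.003, 0, 0, -0.7, 0.45],
    [0, 0, -0.006, 0, 0, -1.4, 0.45],
    [0, 0, -0.008, 0, 0, -1.8, 0.45],
    [0, 0, -0.008, 0, 0, -1.8, 0.45],
    [0, 0, -0.008, 0, 0, -1.8, 0.45],
    [0, 0, -0.05, 0, 0, -1.8, 0.45],
    [0, 0, -0.1, 0, 0, -1.8, 0.45],
    [0, 0, -0.1, 0, 0, -1.8, 0.45]
  ]
}}

```text
t: 13.52
position: [0.4763, 0.0262, 0.1868]
ee_rot: [3.141, 0.0, 2.65]
ft_force: [-1.6, 0.0, 0.7]
width: 0.0594
finger_force: 50.0
```

Request:
{"method": "play_rows", "body": {
  "steps": [
    [0, 0, -0.08, 0, 0, 0, 0.45],
    [0, 0, -0.16, 0, 0, 0, 0.45],
    [0, 0, -0.26, 0, 0, 0, 0.45],
    [0, 0, -0.36, 0, 0, 0, 0.45],
    [0, 0, -0.46, 0, 0, 0, 0.45],
    [0, 0, -0.5, 0, 0, 0, 0.45],
    [0, 0, -0.5, 0, 0, 0, 0.45],
    [0, 0, -0.5, 0, 0, 0, 0.45]
  ]
}}

```text
t: 14.52
position: [0.4761, 0.0262, 0.2114]
ee_rot: [-3.141, -0.0, 2.65]
ft_force: [-0.1, -0.7, -1.0]
width: 0.0594
finger_force: 50.0
```

```bash
python3 - <<'E'
from h import *
o=manip.get_obs();print(o["position"],o["ee_rot"],o["width"],o["ft_force"],o["qvel"].round(3))
p,d=vision.camera("side");W=world("side",d)
np.savez("s6.npz",p=p,W=W)
a=cv2.resize(p[150:270,170:330,::-1],(800,600),interpolation=cv2.INTER_CUBIC)
cv2.imwrite("pics/s6.png",a)
E
```

```text
[0.47614671 0.02620874 0.21135924] [-3.14147947e+00 -1.96586383e-04  2.65039394e+00] 0.05938824206026111 [-0.05856532 -0.71247421 -1.00631643] [ 0.002  0.003  0.001 -0.001  0.    -0.   ]
```

View pics/s6.png

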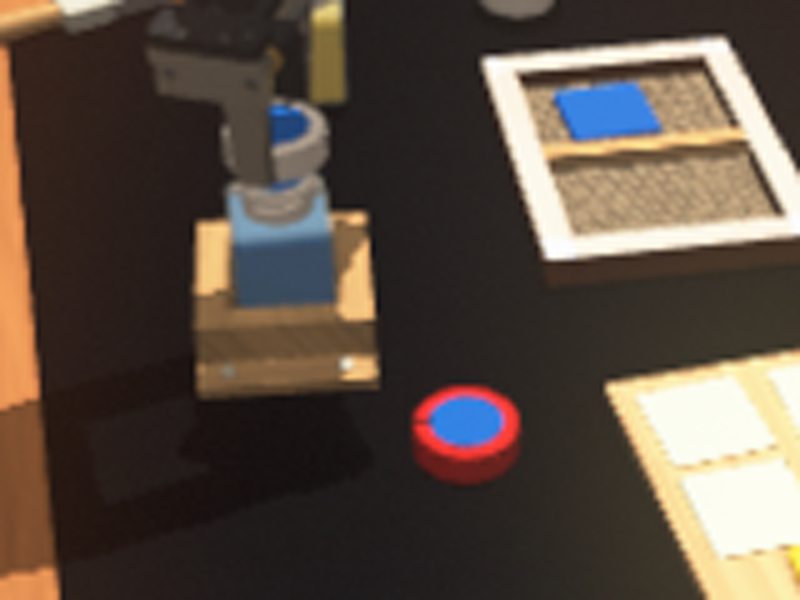

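The side crop shows the cap level in the fingers at (278,140), above the open neck at (283,200). The jar stands in the well, and the red decoy and the samples have not moved. Handing in.

```bash
python3 -c "
from plant import manip
print(manip.job_done())"
```

```text
the job is handed in; nothing more can be done
None
```

I put the blue jar fully home in the holder, unscrewed its cap about 70° and handed the job in at about 14.5 s with the cap held level roughly 14 mm above the open mouth; the judge's result was not shown.

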